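# Slide the carton of paint tubes into the freshly varnished lane

### The job

Push the cardboard carton of paint tubes along the plywood board into the lane between the two wooden rails, all the way home and straight against the end stop, then take the hand away. The rails are freshly varnished and still tacky, so neither the carton nor the robot may touch them; if the carton stands askew or off to one side, nudge it into line before it goes in. Only push it, with the fingers' outsides or tips: do not pick it up or tip it, and leave the can, the jar and the brush where they are.

Things in the scene. Friction and masses are not known exactly. Their poses are not given: they have to be found in the camera images.
- rack: Fixed plywood board on the table, 420 x 220 mm, 12 mm thick, carrying two rails and an end stop. Origin: centre of the lane's mouth, at table height; x points down the lane (the way to push, roughly to the robot's left), y across it towards the robot, z up. The board spans x -200 to 220, y -110 to 110 mm. x < 0 is an open apron without rails. Lane: x 0 to 200 mm, 114 mm clear width.
- lane_end (a point): Point on the board's top, at the middle of the foot of the end stop's face (x = 200, y = 0, z = 12 mm in the rack's frame; axes as the rack's). The end stop is a fixed plywood bar across the lane, 150 mm wide, 32 mm high above the board.
- rail_near: Wooden guide rail on the robot's side of the lane, 200 mm long, 18 mm wide, 20 mm high above the board, fixed to it. Origin: centre of its underside, at x = 100, y = +66, z = 12 mm in the rack's frame; axes as the rack's.
- rail_far: The other, equal guide rail, on the far side of the lane: origin at x = 100, y = -66, z = 12 mm in the rack's frame; axes as the rack's.
- carton: Closed cardboard carton, 120 mm long (its x), 90 mm wide (its y), 70 mm high, 0.3 to 0.65 kg, standing on the board, paper tape along its top. Origin: centre of its underside. At the start its x points down the lane within 12 degrees, its middle up to 35 mm to either side of the lane's centre line and 95 to 115 mm before the mouth. In the lane it has 12 mm free on either side.
- paint_can: Bystander: closed steel paint can with paper label, 68 mm across, 90 mm high, on the table beside the lane on the robot's side. Origin: centre of its underside.
- medium_jar: Bystander: glass jar with black lid, 52 mm across, 75 mm high, on the table beyond the far rail. Origin: centre of its underside.
- brush: Bystander: paint brush 200 mm long lying on the table beyond the board's far edge, roughly along the lane. Origin: underside of its middle, its x axis along the brush.
Not all that is in view belongs to the job. Of the things like the carton, leave any that is black, purple or red; of the rest the larger one is meant.

How it is judged:
At the end, for the whole second after the job is handed in: The carton stands flat and at rest in the lane, less than 6 mm short of the end stop (measured at its middle), square to the lane within 0.1 rad, between the rails (x of carton in the frame of rack between 0.134 and 0.145 m and y of carton in the frame of rack between -0.012 and 0.012 m and z of carton in the frame of rack below 0.016 m and angle between the x axis of carton and the x axis of rack, either way round below 0.1 rad and angle between carton's own z axis and vertical below 0.05 rad and linear speed of carton below 0.01 m/s); the robot touches nothing.
It fails at once if something touches a tacky rail (over 0.3 N) (contact force between any of rail_near, rail_far and anything else above 0.3 N).
It fails at once if the carton is lifted (10 mm off the board) or tipped (over 0.15 rad) (z of carton in the frame of rack above 0.022 m or angle between carton's own z axis and vertical above 0.15 rad).
It fails at once if the can, the jar or the brush is moved more than 20 mm (distance of any of paint_can, medium_jar, brush from where it was at the start of the episode above 0.02 m).
It also fails if it takes over 64 s, if anything falls off the work surface, if the arm or the gripper's body presses on something with over 40 N, if the wrist force passes 120 N, or if a joint passes its speed limit or range.

### The arm

A 6-joint arm with a two-finger parallel gripper is mounted at the origin on the work surface. World frame = base frame: x ahead of the robot, y to its left, z up, the work surface at z = 0. Lengths are in m, angles in rad, forces in N, time in s.
With the tool pointing down it reaches from about 0.275 to 0.825 m from the base axis. Payload 4.9 kg.
Tool frame: the origin (TCP) lies midway between the tips of the shut fingers; the grasp point (between the pads) lies 19 mm behind it (grip_point_offset is the distance from the TCP to the grasp point, in m); z points along the fingers, x is the direction in which the jaws open and shut, and the axes are right-handed (so a half turn about z gives the same grasp; the last joint's range is limited). The gripper opens to 85 mm and grips with 20 to 120 N. Pads are 22 mm wide; open, the fingers measure 114 mm over their backs; the gripper's body (76 mm by 85 mm) begins 54 mm behind the grasp point. The pads swing forward as they close: fully open they stand 13 mm farther back than shut.
Start: joints at [1.088, 0.326, -0.193, 1.052, 0, 1.437], TCP at [0.188, 0.517, 0.231] pointing down, gripper open.
Joint ranges: [-2.65, 2.65], [-0.97, 1.79], [-1.3, 1.35], [-1.93, 2.1], [-1.47, 1.37], [-3.14, 3.14]. Speed limits (rad/s): [2.57, 2.57, 3.14, 3.14, 3.14, 3.14].

### API

Orientations are given as a rotation vector (axis times angle).
In Python, from cell import * gives the robot as it stands. Calls block until the motion is done:
- movep(position, orientation): joint-space move of the TCP to a pose.
- move_l(position, velocity=0.15, rot=None, until_force=None): straight line of the TCP; rot=None keeps the orientation; velocity is the mean speed in m/s. With until_force (N) it stops when the force on the tool has changed by that much, and returns True; else False.
- set_joints(angles): joint-space move.
- let_go() and grab(newtons=None): open the fingers fully, or close them until they stop; newtons is the grip in N (None keeps the last).
- sleep(seconds).
- ik(position, orientation): joint angles nearest the present ones, or None.
- get_state(): the state.
- grab_frame(name): name is "scene" or "top" or "wrist"; returns a dict with "img" (400x640x3 uint8, red, green, blue), "fx", "fy", "cx", "cy" (pixels), "cam_to_world" (4x4, takes a point from camera to world coordinates); the wrist camera has in their place "T_tool_cam" (4x4, takes a point from camera to tool coordinates, whose origin is the TCP and whose axes are the tool frame's). Camera axes: x right, y down, z forward; pixel columns grow to the right and rows downward; lengths in m; the calibration is good to about 2 mm. The wrist camera is an equidistant fisheye: a pixel r from the principal point sees the ray r / f radians off the axis. A picture is of the moment at which its call begins: read the wrist's pose just before it. There is no depth.
A pose or a line that the arm cannot do raises MotionError and nothing moves.
- sign_off(): hands the job in, once; it reports no verdict.
Trained networks look in the newest picture that a camera, given by its name, has taken for a name from the list of things; names that differ only in an ending like _2 or _b are one class to them, and where a whole thing is asked for, a point or a joint stands for the part that bears it (a point fixed in the world has none). Each returns a list of dicts, best first, with "score" (0 to 1); they miss things now and then, are a little off and sometimes report something else, mostly with a low value. They report only what shows in the picture. A call takes as long as a camera call. They do not tell look-alikes from the thing itself.
- spot_in(camera, name): "centre" ([column, row] in pixels, amid what is visible of it).
- silhouettes(camera, name): "mask" (400x640 bool, what is visible of it) and "centre" ([column, row] in pixels, amid what is visible of it).
- tip_of(camera, name): "centre" ([column, row] in pixels: a listed point, or the origin of a listed thing).
The state is a dict: "clock": time; "q": joint angles; "joint_velocities": joint speeds; "tau": joint torques, N m; "position": TCP position; "eef_rot": TCP orientation; "contact_force": force on the tool from outside, world axes, zero at the start; "wrist_torque": the same for the moment, N m; "finger_gap": opening from 0.0 (shut) to 1.0 (fully open).
Only numpy, scipy, OpenCV 4.12 (cv2) and the standard library are available. Lean on these libraries where they do the work, as an engineer would, in place of code of your own. Each camera call takes 0.05 s, during which the arm holds its last target. There are 200 camera calls.

## Working session

There is one attempt and no reset: what is moved stays moved. The work goes in short steps, each a Python script; the robot and the scene stay as the last script left them, time stands still between calls to the robot, and variables do not carry over. Pictures are saved under pics/ and viewed, about 8 in all and at most 12, crops included, and the job is handed in when it is done.

```bash
mkdir -p pics; ls; python3 - <<'E'
from cell import *
import cv2,numpy as np
for c in ("top","scene"):
    f=grab_frame(c); cv2.imwrite(f"pics/{c}0.png",f["img"][:,:,::-1])
    print(c,f["fx"],f["fy"],f["cx"],f["cy"],np.round(f["cam_to_world"],4).tolist())
    for n in ("carton","rail_near","rail_far","rack","lane_end","paint_can","medium_jar","brush"):
        try: print(n,[(np.round(d["centre"],1).tolist(),round(d["score"],2)) for d in tip_of(c,n)], [(np.round(d["centre"],1).tolist(),round(d["score"],2),int(d["mask"].sum())) for d in (silhouettes(c,n) if n!="lane_end" else [])])
        except Exception as e: print(n,e)
s=get_state(); print(s["clock"],s["position"],s["eef_rot"])
E
```

```text
pics
top 466.56799553431443 466.56799553431443 322.80894316950105 202.02191259977545 [[0.032, -0.9784, 0.2041, 0.3215], [-0.9995, -0.0318, 0.0042, 0.008], [0.0024, -0.2041, -0.9789, 1.2771], [0.0, 0.0, 0.0, 1.0]]
carton [([430.2, 265.9], 0.95), ([427.0, 194.9], 0.93), ([349.0, 292.3], 0.86), ([435.2, 137.2], 0.79), ([362.3, 206.2], 0.56)] [([436.0, 134.8], 0.91, 1831), ([435.4, 267.1], 0.89, 1847), ([430.3, 194.1], 0.79, 1041), ([351.0, 289.9], 0.78, 825), ([361.8, 207.8], 0.65, 1748)]
rail_near [([280.9, 229.2], 0.95)] [([280.8, 230.8], 0.91, 557)]
rail_far [([290.6, 184.8], 0.62), ([282.4, 230.0], 0.41)] [([290.4, 183.5], 0.8, 591)]
rack [([322.5, 210.5], 0.63), ([257.7, 153.0], 0.22), ([361.6, 147.6], 0.2)] [([307.3, 214.7], 0.8, 10297)]
lane_end [([251.7, 207.2], 0.67)] []
paint_can [([246.6, 269.5], 0.56), ([290.4, 184.3], 0.18)] [([244.9, 271.0], 0.95, 646)]
medium_jar [([255.7, 153.0], 0.79), ([291.3, 185.2], 0.52)] [([256.6, 149.1], 0.79, 383)]
brush [([361.0, 149.2], 0.62)] []
scene 415.8149231767517 415.8149231767517 317.92980732820536 198.94627748985076 [[-0.7073, 0.4929, 
[... 322 characters left out ...]
1186), ([281.5, 128.8], 0.56, 1784), ([334.4, 252.8], 0.46, 998), ([347.5, 232.1], 0.45, 11338)]
rail_near [([379.3, 224.0], 0.91)] [([374.6, 220.9], 0.89, 836)]
rail_far [([337.2, 255.9], 0.88)] [([335.2, 252.2], 0.92, 1039), ([334.8, 303.5], 0.45, 1114), ([287.8, 185.5], 0.36, 2677)]
rack [] [([344.0, 233.8], 0.78, 11656), ([331.4, 253.8], 0.5, 1037)]
lane_end [([394.4, 263.1], 0.86)] []
paint_can [([432.2, 224.0], 0.78)] [([437.4, 208.9], 0.84, 1393)]
medium_jar [([334.1, 315.9], 0.86), ([376.1, 222.6], 0.27)] [([335.6, 302.0], 0.66, 1038)]
brush [([235.7, 236.3], 0.75)] [([241.1, 241.9], 0.72, 1056)]
1.6 [0.18798107 0.51689422 0.23128737] [ 2.57320884e+00  1.80225838e+00 -6.50257037e-06]
```

```bash
python3 - <<'E'
import cv2
a=cv2.imread("pics/top0.png"); cv2.imwrite("pics/top0c.png",cv2.resize(a[100:320,210:490],None,fx=2.7,fy=2.7,interpolation=cv2.INTER_CUBIC))
E
```

```text
(no output)
```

View pics/top0c.png

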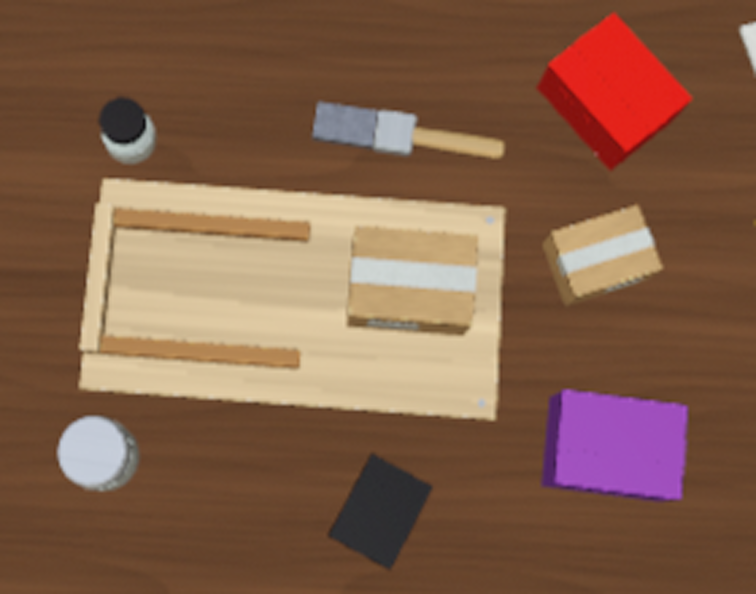

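View pics/scene0.png

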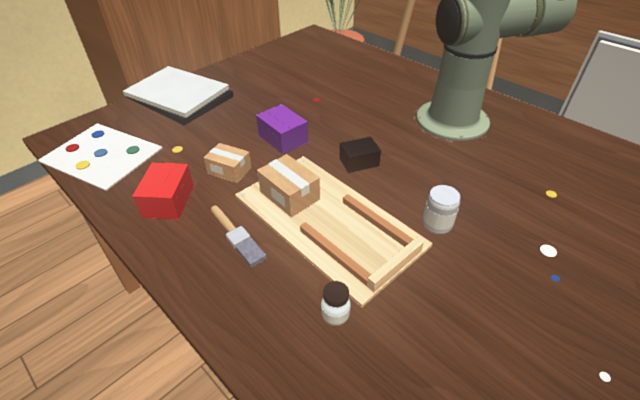

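The look-alikes in the top image are the red box (435,135), the purple box (435,267), the black box (351,290), a small plain carton (430,194) and the taped carton on the board (362,207). Red, purple and black are ruled out. Of the two plain cartons, the larger is the one on the board, as the enlarged crop confirms, so that is the one to push. Next I fit poses from the masks.

```bash
cat > h.py <<'E'
from cell import *
import cv2,numpy as np
from scipy.optimize import minimize
def proj(f,P):
    T=np.linalg.inv(f["cam_to_world"]); p=P@T[:3,:3].T+T[:3,3]
    return np.c_[f["fx"]*p[:,0]/p[:,2]+f["cx"],f["fy"]*p[:,1]/p[:,2]+f["cy"]]
def box(x0,x1,y0,y1,z0,z1): return np.array([[x,y,z] for x in(x0,x1) for y in(y0,y1) for z in(z0,z1)],float)
def place(P,v):
    c,s=np.cos(v[2]),np.sin(v[2]); return np.c_[v[0]+c*P[:,0]-s*P[:,1],v[1]+s*P[:,0]+c*P[:,1],P[:,2]]
def render(f,boxes,S=4):
    m=np.zeros((400*S,640*S),np.uint8)
    for B in boxes:
        h=cv2.convexHull(np.float32((proj(f,B)+.5)*S-.5)); cv2.fillConvexPoly(m,np.int32(np.round(h*16)),255,shift=4)
    return cv2.resize(m,(640,400),interpolation=cv2.INTER_AREA)/255.
def fit(f,mask,boxes,v0,extra=()):
    cost=lambda v: np.abs(render(f,[place(b,v) for b in boxes]+list(extra))-mask).sum()
    v0=np.array(v0,float); best=None
    for d in ([.02,.02,.1],[-.01,-.01,-.05],[.004,-.004,.02]):
        sim=np.vstack([v0]+[v0+np.eye(3)[i]*d[i] for i in range(3)])
        r=minimize(cost,v0,method="Nelder-Mead",options=dict(initial_simplex=sim,xatol=1e-5,fatol=.05)); v0=r.x
    return r.x,r.fun
CART=[box(-.06,.06,-.045,.045,.012,.082)]
RACK=[box(-.2,.22,-.11,.11,0,.012),box(.2,.22,-.075,.075,.012,.044)]
def rel(r,c):
    d=c[:2]-r[:2]; k,s=np.cos(r[2]),np.sin(r[2]); return np.array([k*d[0]+s*d[1],-s*d[0]+k*d[1],c[2]-r[2]])
def cmask(c,near):
    L=silhouettes(c,"carton"); L=[d for d in L if d["mask"].sum()<4000]
    return min(L,key=lambda d:np.hypot(*(np.array(d["centre"])-near)))["mask"]
E
python3 - <<'E'
from h import *
for c,n in (("top",(362,207)),("scene",(290,186))):
    f=grab_frame(c); f["img"]; mc=cmask(c,n)
    mr=silhouettes(c,"rack")[0]["mask"]|mc
    for k in("rail_near","rail_far"): mr|=silhouettes(c,k)[0]["mask"]
    cv2.imwrite(f"pics/m_{c}.png",np.uint8(mr)*255)
    C,e=fit(f,mc,CART,(.3,-.08,1.55)); R,e2=fit(f,mr,RACK,(.31,.03,1.53),[place(CART[0],C)])
    print(c,"cart",C.round(4),e.round(),mc.sum(),"rack",R.round(4),e2.round(),mr.sum(),"rel",rel(R,C).round(4))
    o=f["img"].copy()[:,:,::-1].copy()
    for B,v,col in [(CART[0],C,(0,0,255)),(RACK[0],R,(255,0,0)),(RACK[1],R,(255,0,0)),(box(0,.2,.057,.075,.012,.032),R,(0,255,0)),(box(0,.2,-.075,-.057,.012,.032),R,(0,255,0))]:
        h=cv2.convexHull(np.float32(proj(f,place(B,v)))); cv2.polylines(o,[np.int32(h*16)],True,col,1,shift=4)
    cr=o[130:270,210:430] if c=="top" else o[140:320,200:470]
    cv2.imwrite(f"pics/fit_{c}.png",cv2.resize(cr,None,fx=2.9,fy=2.9,interpolation=cv2.INTER_CUBIC))
E
```

```text
top cart [0.3783 0.0537 1.3509] 3473.0 1753 rack [0.562  0.0137 1.5326] 1958.0 12097 rel [ 0.0329  0.1851 -0.1817]
scene cart [-0.36   -1.4711  7.0833] 2667.0 2667 rack [0.5628 0.0101 1.5299] 692.0 14009 rel [-1.5177  0.8614  5.5535]
```

View pics/fit_top.png

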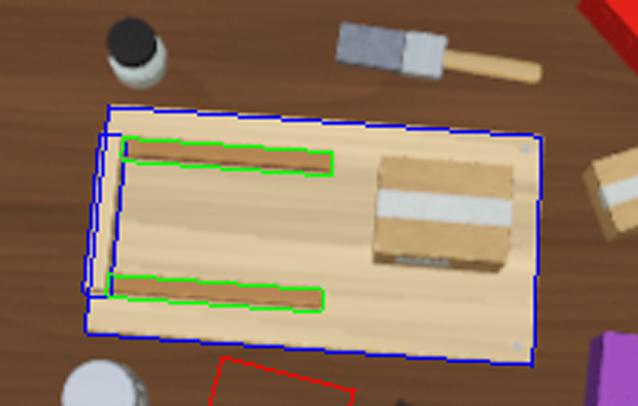

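The rack model lies on the board and rails, but my starting guess for the carton was bad. I'll redo both fits.

```bash
python3 - <<'E'
from h import *
for c,n in (("top",(362,207)),("scene",(290,186))):
    f=grab_frame(c); mc=cmask(c,n)
    mr=silhouettes(c,"rack")[0]["mask"]|mc
    for k in("rail_near","rail_far"): mr|=silhouettes(c,k)[0]["mask"]
    C,e=fit(f,mc,CART,(.57,-.09,1.53)); R,e2=fit(f,mr,RACK,(.562,.013,1.53),[place(CART[0],C)])
    print(c,"cart",C.round(4),e.round(),mc.sum(),"rack",R.round(4),e2.round(),mr.sum(),"rel",rel(R,C).round(4))
    o=f["img"].copy()[:,:,::-1].copy()
    for B,v,col in [(CART[0],C,(0,0,255)),(RACK[0],R,(255,0,0)),(RACK[1],R,(255,0,0)),(box(0,.2,.057,.075,.012,.032),R,(0,255,0)),(box(0,.2,-.075,-.057,.012,.032),R,(0,255,0))]:
        h=cv2.convexHull(np.float32(proj(f,place(B,v)))); cv2.polylines(o,[np.int32(h*16)],True,col,1,shift=4)
    cr=o[130:270,210:430] if c=="top" else o[140:320,200:470]
    cv2.imwrite(f"pics/fit_{c}.png",cv2.resize(cr,(640,410),interpolation=cv2.INTER_CUBIC))
a=np.vstack([cv2.imread(f"pics/fit_{c}.png") for c in("top","scene")]); cv2.imwrite("pics/fit2.png",cv2.resize(a,None,fx=.73,fy=.73))
q=get_state()["q"]
E
```

```text
top cart [ 0.5741 -0.0897  1.5331] 62.0 1752 rack [0.5622 0.0138 1.5287] 211.0 12043 rel [-0.1029 -0.0162  0.0045]
scene cart [ 0.4253 -0.2848  2.2364] 382.0 1777 rack [0.5631 0.0109 1.531 ] 2907.0 13168 rel [-0.3009  0.126   0.7053]
```

View pics/fit2.png

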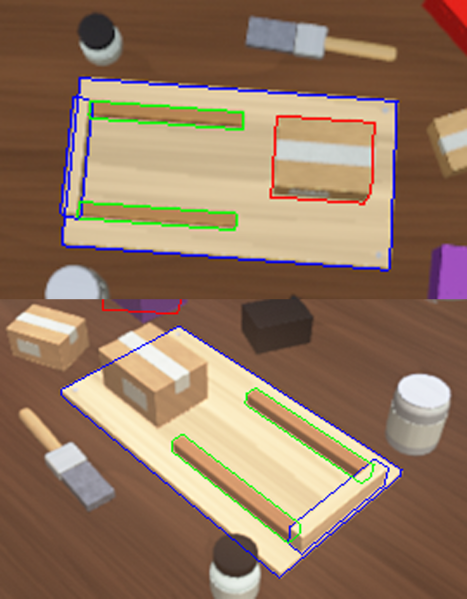

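The top view fits well: the carton sits at (-103, -16) mm in the rack frame with yaw about 0. The network missed the carton in this scene view, so I ignore that one. First nudge it about 16 mm towards the robot from the far side, with the tip above rail height.

```bash
cat >> h.py <<'E'
from scipy.spatial.transform import Rotation as Ro
RK=np.array([.5622,.0138,1.5287])
def W(x,y,z): return place(np.array([[x,y,z]]),RK)[0]
def rot(a):  # tool down, tool x at angle a in the rack frame
    out=[]
    for k in (0,np.pi):
        t=RK[2]+a+k; X=np.array([np.cos(t),np.sin(t),0]); Z=np.array([0,0,-1.]); out.append(Ro.from_matrix(np.c_[X,np.cross(Z,X),Z]).as_rotvec())
    return out
def best(p,a):
    q=np.array(get_state()["q"]); c=[(np.abs(np.array(j)-q).max(),r) for r in rot(a) if (j:=ik(p,r)) is not None]
    return min(c,key=lambda t:t[0])[1]
def F(): s=get_state(); return round(s["clock"],1),np.round(rel(RK,np.r_[s["position"][:2],0])[:2],4),round(s["position"][2],4),np.round(s["contact_force"],1)
def look(tag,near=None,guess=(-.1,0,0)):
    f=grab_frame("top"); cv2.imwrite(f"pics/{tag}.png",f["img"][:,:,::-1])
    g=W(guess[0],guess[1],.05); n=proj(f,g[None])[0]
    C,e=fit(f,cmask("top",n),CART,W(guess[0],guess[1],0)*[1,1,0]+[0,0,RK[2]+guess[2]])
    print(tag,rel(RK,C).round(4),"res",round(e)); return rel(RK,C)
E
python3 - <<'E'
from h import *
grab(20)
p=W(-.103,-.11,.2); r=best(p,0); movep(p,r); print(F())
move_l(W(-.103,-.11,.046),.12); print(F())
hit=move_l(W(-.103,-.06,.046),.04,until_force=0.6); print(hit,F())
if not hit or True:
    move_l(W(-.103,-.045-.011,.046),.04); print(F())
move_l(W(-.103,-.10,.046),.1); print(F())
look("a1",guess=(-.103,0,0))
E
```

```text
(6.1, array([-0.1019, -0.11  ]), np.float64(0.2001), array([0.5, 0.3, 0.2]))
(7.5, array([-0.1032, -0.1107]), np.float64(0.047), array([-0.1,  0.4,  0.1]))
True (8.4, array([-0.1029, -0.0736]), np.float64(0.0456), array([ 0.6, -0.3,  0.5]))
(9.0, array([-0.103 , -0.0556]), np.float64(0.046), array([-0.3, -0.1,  0.1]))
(9.6, array([-0.1029, -0.0994]), np.float64(0.0456), array([-0.6,  0.3,  0.5]))
a1 [ 0.0397  0.1914 -0.0609] res 2724
```

```bash
python3 - <<'E'
from h import *
move_l(W(-.103,-.11,.16),.15)
p=W(-.27,0,.12); r=best(p,np.pi/2); movep(p,r); print(F())
look("a2",guess=(-.103,0,0))
print([(np.round(d["centre"]),d["mask"].sum()) for d in silhouettes("top","carton")])
E
```

```text
(12.3, array([-2.697e-01, -1.000e-04]), np.float64(0.1198), array([-0.2, -0.7,  0.2]))
a2 [-0.104   0.0029  0.0079] res 90
[(array([362., 213.]), np.int64(1706)), (array([415., 197.]), np.int64(388)), (array([440., 136.]), np.int64(1816))]
```

View pics/a2.png

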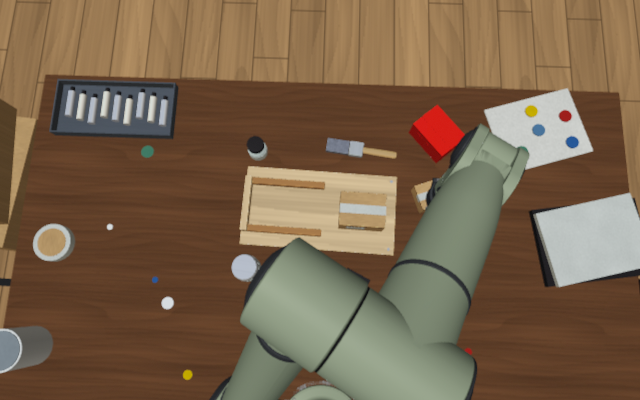

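The carton now stands at (-104, +3) mm and is nearly square; the arm hangs clear of it to the right, at (490,160). Descend at x = -200 mm, between the carton and the small box, then push to just before the mouth and check.

```bash
python3 - <<'E'
from h import *
move_l(W(-.197,.002,.12),.15); move_l(W(-.197,.002,.046),.12); print(F())
move_l(W(-.132,.002,.046),.05); print(F())
look("b1",guess=(-.06,0,0))
E
```

```text
(13.8, array([-0.1975,  0.0016]), np.float64(0.0464), array([-0.3, -0.6,  0. ]))
(15.3, array([-0.132 ,  0.0019]), np.float64(0.046), array([-0. , -2.6,  0.3]))
b1 [-0.0401  0.0002  0.0753] res 684
```

```bash
python3 - <<'E'
from h import *
move_l(W(-.145,.002,.046),.1); move_l(W(-.26,.002,.12),.2); print(F())
look("b2",guess=(-.06,0,0))
E
```

```text
(16.5, array([-0.259 ,  0.0027]), np.float64(0.1193), array([ 0.1,  0.3, -0.8]))
b2 [-0.0599  0.0032 -0.0013] res 78
```

It is straight, with y = 3 mm and yaw ≈ 0. Push partway into the lane and check again.

```bash
python3 - <<'E'
from h import *
move_l(W(-.145,.003,.046),.15)
move_l(W(-.012,.003,.046),.05); print(F())
move_l(W(-.03,.003,.046),.1); move_l(W(-.17,.003,.12),.2); print(F())
look("b3",guess=(.06,0,0))
E
```

```text
(20.4, array([-0.0121,  0.003 ]), np.float64(0.046), array([ 0.2, -2. , -0.9]))
(21.7, array([-0.169 ,  0.0037]), np.float64(0.1193), array([ 1. , -0.8,  0.1]))
b3 [ 0.06    0.0039 -0.004 ] res 52
```

```bash
python3 - <<'E'
from h import *
move_l(W(-.025,.004,.046),.15)
move_l(W(.055,.004,.046),.05); print(F())
print(move_l(W(.075,.004,.046),.02,until_force=8),F())
move_l(W(.03,.004,.046),.1); move_l(W(-.1,.004,.14),.2); print(F())
look("c1",guess=(.14,0,0))
o=cv2.imread("pics/c1.png")[130:280,220:420]; f=grab_frame("scene"); cv2.imwrite("pics/fin.png",np.vstack([cv2.resize(o,(400,300)),cv2.resize(f["img"][140:320,220:460,::-1],(400,300))]))
E
```

```text
(24.8, array([0.055 , 0.0039]), np.float64(0.046), array([ 0.5, -1.8,  1.3]))
True (25.5, array([0.0681, 0.004 ]), np.float64(0.0458), array([-1. , -0.8,  0.4]))
(27.0, array([-0.0991,  0.0047]), np.float64(0.1392), array([-0.6,  0.6,  0. ]))
c1 [0.1406 0.0026 0.0023] res 87
```

View pics/fin.png

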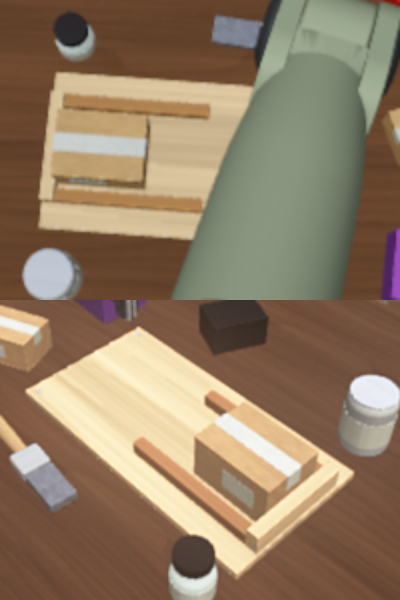

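Both views show the carton against the end stop between the rails. The hand is clear of it, and the can, jar and brush look undisturbed.

```bash
python3 -c "
from cell import *
sign_off()"
```

```text
the job is handed in; nothing more can be done
```

The carton is home against the end stop, between the rails, and the job is handed in at about 27 s of the 64 s allowed. I nudged it about 19 mm sideways with the shut fingers, above rail height. Then I pushed it down the lane in three strokes, backing off and measuring after each one.

- **Final position:** the top-camera fit put the carton at x = 140.6 mm, y = 2.6 mm and yaw 0.002 rad in the rack's frame, all within limits. The last stroke stopped on the rise in force where I expected contact with the end stop.
- **Surroundings:** the final views showed the carton clear of both rails and the can, jar and brush apparently where they were. I judged that by eye and did not measure it.
- **Checks that failed:** two top-view fits were spoiled by the arm hiding the carton, so I repeated them with the hand backed off. The scene camera's carton fit failed each time, so the carton's positions rest on the top camera alone. The scene camera agreed with it on where the rack is to about 3 mm.

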